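# Gauge the groove of a steel bar and log its depth

### The arm

A 6-joint arm with a two-finger parallel gripper is mounted at the origin on a cart in front of the work surface, level with it; the furniture and walls round the work are solid. World frame = base frame: x ahead of the robot, y to its left, z up, the work surface at z = 0. Lengths are in mm, angles in degrees, forces in N, time in s.
With the tool pointing down it reaches from about 350 to 850 mm from the base axis. Payload 8.1 kg.
Tool frame: the origin (TCP) lies midway between the tips of the shut fingers; the grasp point (between the pads) lies 19 mm behind it (r.grip_point_offset is the distance from the TCP to the grasp point, in mm); z points along the fingers, y is the line along which they close (so a half turn about z gives the same grasp; the last joint's range is limited). The gripper opens to 85 mm and grips with 20 to 120 N. Pads are 22 mm wide; open, the fingers measure 114 mm over their backs; the gripper's body (76 mm by 85 mm) begins 54 mm behind the grasp point. The pads swing forward as they close: fully open they stand 13 mm farther back than shut.
Start: joints at [-71.528, 7.471, 85.268, -0, 87.261, -4.893], TCP at [237.974, -550.794, 231.292] pointing down, gripper open.
Joint ranges: [-169.43, 169.43], [-51.17, 129.36], [1.28, 143.12], [-76.62, 256.62], [0, 156.53], [-152.29, 152.29]. Speed limits (degrees/s): [136.94, 136.94, 159.86, 180, 180, 180].

### API

Orientations are given as [roll, pitch, yaw] about the fixed x, y, z axes, in that order (R = Rz(yaw) Ry(pitch) Rx(roll)).
In Python, from bench import r gives the robot as it stands.
- The arm moves only by the shell command python3 -m inch 'ROWS' [FORCE]. ROWS is JSON, one flat list of numbers, 7 for each row, row after row: the shift along the world's x, y, z in m, then the turn, a rotation vector about the world's x, y, z in degrees, then the closure in counts, from 0 (fully open) to 255 (shut). A call has 1 to 10 rows; each row shifts and turns the commanded pose from where the row before left it; what a row does not reach is not made up. A row lasts 1/10 s, in which the tool goes at most 50 mm and 8.59 degrees, less where a joint would pass 70% of its speed; a pose out of reach is approached as far as the arm can. A call with a gripper value outside its range is refused whole. The fingers move at their own pace and stop on an object; FORCE is the grip in N (left out, the last holds). Time passes only in rows, so rows that do not move let the fingers close. It gives the time, the measured TCP pose, the force and the opening at its end, in the units of the state.
- r.sense(): the state, without advancing time (a new reading comes with each control period).
- r.snapshot(name): name is "scene" or "top" or "wrist"; returns (picture, depth): 420x560x3 uint8, red, green, blue; 420x560 float32, mm along the optical axis (not along the pixel's ray), 0 where there is no reading.
- r.get_calibration(name): a dict with "fovy" (degrees; the focal length in pixels is half the picture's height over the tangent of half this angle, whatever the lens; pixels are square), "cx", "cy" (the principal point, pixels), "k1" (the pictures are not rectified: a ray, as slopes to the right and down, at radius r is drawn at 1 + k1 r^2 times it, then the intrinsics apply), "position" and "rotation" of the camera in the world; the wrist camera has in their place "tool_from_camera" (4x4, takes a point from camera to tool coordinates, whose origin is the TCP and whose axes are the flange's). Camera axes: x right, y up, looking along -z (the intrinsics and any distortion apply to the point x, -y, -z); pixel columns grow to the right and rows downward; lengths in mm; the calibration is good to about 2 mm. A picture is of the moment at which its call begins: read the wrist's pose just before it. get_calibration takes no time and is no camera call.
- r.hand_in(): hands the job in, once; it reports no verdict.
The state is a dict: "time": time; "joint_pos": joint angles; "qd": joint speeds; "joint_efforts": joint torques, N m; "tool_pos": TCP position; "tcp_rot": TCP orientation; "ft_force": force on the tool from outside, world axes, zero at the start; "wrist_torque": the same for the moment, N m; "finger_gap": finger opening in mm.
Only numpy, scipy, OpenCV 4.12 (cv2) and the standard library are available. Lean on these libraries where they do the work, as an engineer would, in place of code of your own. Each camera call takes 0.05 s, during which the arm holds its last target. There are 200 camera calls.

### The job

Take the depth gauge from its stand and set it squarely across the groove of the steel bar, its sprung pin in the groove; press it down until its base sits flat, keep it firmly pressed (about 15 N, never over 30 N) for a second, and leave it standing there. Then set the logging slider to the depth that the gauge found: one division of its scale for each millimetre of depth.

Things in the scene. Friction and masses are not known exactly. Their poses are not given: they have to be found in the camera images.
- gauge: Steel depth gauge, loose, 0.5 to 0.65 kg, standing in the stand. Origin: centre of the base's underside; z up. Base 70 x 26 x 14 mm, long along its x; on it a dark square barrel 24 x 24 mm from 14 to 84 mm above the underside, flats facing its x and y: grip it there from above. A rod with a 12 mm cap stands 2 mm out of the barrel's top when the pin is free and rises as the pin goes in.
- probe (a joint): How far the gauge's pin is pushed in, m: 0 free (20 mm out) to 0.022. With the base flat across the groove the groove's depth is 0.020 minus this. The spring takes 3.2 N to start, 4.4 N at 20 mm; the gauge is heavier, so once seated it stays. Pressed on the bar beside the groove the pin just goes in, and it springs out again.
- pin_tip (a point): Lower end of the gauge's pin: round-ended, steel, 5 mm diameter, out of the middle of the base's underside, 20 mm long when free.
- stand: Fixed grey block 90 x 60 x 36 mm on a thin 100 x 70 mm foot; origin: centre of its underside, z up. The gauge stands on its top, pin down in its 18 mm hole, base along the block's x within 6 degrees.
- holder: Fixed aluminium holder 150 x 78 mm, rails to 26 mm; origin: centre of its underside, x along the bar, z up. In it a steel bar 120 x 42 mm, flat top 40 mm above the origin. A groove 8 mm wide, 4 to 14 mm deep (not known beforehand), runs across the bar's middle, along y. The bar lies differently each time: groove centre up to 11 mm from the origin along x, either way, not measured.
- log (a joint): Position of the logging slider, m: 0 at the start of the scale to 0.12. One division of the scale is 0.008 and stands for 1 mm of depth, so a depth of 10 mm is 0.080. It stays where it is left; about 2 N to move.
- log_top (a point): Middle of the top of the slider's upright black grip (28 mm across the track, 20 mm along it, 40 mm high); it stands 54 mm above the bench.
- log_base: Fixed aluminium track 40 x 170 x 14 mm of the logging slider; origin: centre of its underside; the slider moves along its y, value growing toward +y, 0.060 at the middle. 16 scale lines 8 mm apart are marked beside the slot, the first at slider value 0; a white line on the grip is the pointer.
Mind the look-alikes: they are no part of the job. Leave any purple look-alike of the gauge alone.

How it is judged (in metres and radians):
On the way:
1. the gauge, square across the groove with its pin in it, is pressed flat on the bar with over 9 N for 0.3 s (z of gauge in the frame of holder between 0.0385 and 0.041 m and x of gauge in the frame of holder between -0.02 and 0.02 m and y of gauge in the frame of holder between -0.016 and 0.016 m and z of pin_tip in the frame of holder between 0.02 and 0.0375 m and angle between gauge's own z axis and vertical below 0.035 rad and angle between the x axis of gauge and the x axis of holder, either way round below 0.2 rad and contact force between gauge and holder above 9 N), for 0.3 s.
At the end, for the whole second after the job is handed in: The gauge stands alone on the bar across the groove: base flat (underside -1.5 to +1 mm from the bar top, tilt under 2 deg), square within 11 deg, within 20 mm along and 16 mm across of the holder's middle, pin tip 2.5 mm or more down; slider at rest within 1.5 divisions of the depth (z of gauge in the frame of holder between 0.0385 and 0.041 m and x of gauge in the frame of holder between -0.02 and 0.02 m and y of gauge in the frame of holder between -0.016 and 0.016 m and z of pin_tip in the frame of holder between 0.02 and 0.0375 m and angle between gauge's own z axis and vertical below 0.035 rad and angle between the x axis of gauge and the x axis of holder, either way round below 0.2 rad and ((value of joint probe between 0.015999 and 0.016501 m and value of joint log between 0.016 and 0.044 m) or (value of joint probe between 0.015499 and 0.016001 m and value of joint log between 0.02 and 0.048 m) or (value of joint probe between 0.014999 and 0.015501 m and value of joint log between 0.024 and 0.052 m) or (value of joint probe between 0.014499 and 0.015001 m and value of joint log between 0.028 and 0.056 m) or (value of joint probe between 0.013999 and 0.014501 m and value of joint log between 0.032 and 0.06 m) or (value of joint probe between 0.013499 and 0.014001 m and value of joint log between 0.036 and 0.064 m) or (value of joint probe between 0.012999 and 0.013501 m and value of joint log between 0.04 and 0.068 m) or (value of joint probe between 0.012499 and 0.013001 m and value of joint log between 0.044 and 0.072 m) or (value of joint probe between 0.011999 and 0.012501 m and value of joint log between 0.048 and 0.076 m) or (value of joint probe between 0.011499 and 0.012001 m and value of joint log between 0.052 and 0.08 m) or (value of joint probe between 0.010999 and 0.011501 m and value of joint log between 0.056 and 0.084 m) or (value of joint probe between 0.010499 and 0.011001 m and value of joint log between 0.06 and 0.088 m) or (value of joint probe between 0.009999 and 0.010501 m and value of joint log between 0.064 and 0.092 m) or (value of joint probe between 0.009499 and 0.010001 m and value of joint log between 0.068 and 0.096 m) or (value of joint probe between 0.008999 and 0.009501 m and value of joint log between 0.072 and 0.1 m) or (value of joint probe between 0.008499 and 0.009001 m and value of joint log between 0.076 and 0.104 m) or (value of joint probe between 0.007999 and 0.008501 m and value of joint log between 0.08 and 0.108 m) or (value of joint probe between 0.007499 and 0.008001 m and value of joint log between 0.084 and 0.112 m) or (value of joint probe between 0.006999 and 0.007501 m and value of joint log between 0.088 and 0.116 m) or (value of joint probe between 0.006499 and 0.007001 m and value of joint log between 0.092 and 0.12 m) or (value of joint probe between 0.005999 and 0.006501 m and value of joint log between 0.096 and 0.124 m) or (value of joint probe between 0.005499 and 0.006001 m and value of joint log between 0.1 and 0.128 m) or (value of joint probe between 0.004999 and 0.005501 m and value of joint log between 0.104 and 0.132 m)) and linear speed of gauge below 0.02 m/s and velocity of joint log between -0.01 and 0.01 m/s); the robot touches nothing.
It fails at once if the gauge is pressed on the bar or its holder with more than 30 N (contact force between gauge and holder above 30 N).
It also fails if it takes over 64 s, if anything falls off the work surface, if the arm or the gripper's body presses on something with over 40 N, if the wrist force passes 120 N, or if a joint passes its speed limit or range.

## Working session

There is one attempt and no reset: what is moved stays moved. The work goes in short steps, Python scripts to look and compute and a shell command to move; the robot and the scene stay as the last step left them, time stands still between calls to the robot, and variables do not carry over. Pictures are saved under pics/ and viewed, on a budget of 10 in all, crops included, one or two more only if the job needs it, and the job is handed in when it is done.

```bash
ls; mkdir -p pics; cat > h.py <<'E'
import numpy as np, cv2
from bench import r
from scipy.spatial.transform import Rotation as R
def cam(name, s=None):
    c=r.get_calibration(name); f=210/np.tan(np.radians(c["fovy"])/2)
    if name=="wrist":
        s=s or r.sense(); T=np.eye(4); T[:3,:3]=R.from_euler('xyz',s["tcp_rot"],degrees=True).as_matrix(); T[:3,3]=s["tool_pos"]
        T=T@np.array(c["tool_from_camera"])
        return c,f,T[:3,3],T[:3,:3]
    return c,f,np.array(c["position"]),np.array(c["rotation"])
def rays(cm,px):
    c,f,p,Rm=cm
    K=np.array([[f,0,c["cx"]],[0,f,c["cy"]],[0,0,1.]])
    u=cv2.undistortPoints(np.array(px,float).reshape(-1,1,2),K,np.array([c["k1"],0,0,0.]))[:,0] if abs(c["k1"])>0 else (np.array(px,float).reshape(-1,2)-[c["cx"],c["cy"]])/f
    # model: distorted = u*(1+k1 r^2) same as OpenCV
    d=np.c_[u[:,0],-u[:,1],-np.ones(len(u))]
    return p,d@Rm.T
def onz(cm,px,z):
    p,d=rays(cm,px); return p+d*((z-p[2])/d[:,2])[:,None]
def bydepth(cm,px,dep):
    p,d=rays(cm,px); return p+d*np.array(dep).reshape(-1,1)
def snap(name,fn):
    s=r.sense(); im,d=r.snapshot(name); cv2.imwrite('pics/'+fn+'.png',im[:,:,::-1]); np.save('pics/'+fn+'.npy',d)
    return cam(name,s),im,d
E
python3 - <<'E'
from h import *
s=r.sense();print(s)
import pickle
C={}
ims=[]
for n in("scene","top"):
    cm,im,d=snap(n,n+'0'); print(n,cm); C[n]=cm; ims.append(im)
pickle.dump(C,open('C.pkl','wb'))
E
```

```text
pics
{'time': 0.0, 'joint_pos': array([-7.15269937e+01,  7.51556972e+00,  8.53305701e+01, -1.73373879e-03,
        8.72616744e+01, -4.89396986e+00]), 'qd': array([ 0.07069624,  0.01899816, -0.00151683,  0.00951943,  0.08866792,
        0.10946693]), 'joint_efforts': array([ 3.56025757e-04, -5.69400859e+01, -5.00550592e+01,  1.89299758e-04,
        1.49429182e-02,  3.26830309e-05]), 'tool_pos': array([ 237.79435241, -550.25483891,  230.22725378]), 'tcp_rot': array([-1.79892431e+02, -7.47256213e-03,  2.33670536e+01]), 'ft_force': array([-0.26880789,  0.44190177,  0.23624829]), 'wrist_torque': array([ 0.00341092,  0.05443539, -0.03225241]), 'finger_gap': 85.25120702043102}
scene ({'fovy': 53.316989856822076, 'cx': 279.9920549989259, 'cy': 218.94236089301873, 'k1': -0.04243151642464901, 'position': array([327.08277417, 683.51925207, 666.67896495]), 'rotation': array([  52.6208863,   -1.2413992, -154.7236039])}, np.float64(418.29311980982135), array([327.08277417, 683.51925207, 666.67896495]), array([  52.6208863,   -1.2413992, -154.7236039]))
top ({'fovy': 53.57748513708496, 'cx': 279.75818503074566, 'cy': 206.3111535589925, 'k1': -0.012323100842983358, 'position': array([564.15456972, -22.16143064, 972.63296517]), 'rotation': array([  4.74223213,  -0.54257277, -90.51699197])}, np.float64(415.93238167399807), array([564.15456972, -22.16143064, 972.63296517]), array([  4.74223213,  -0.54257277, -90.51699197]))
```

```bash
sed -i 's/np.array(c\["rotation"\])$/R.from_euler("xyz",c["rotation"],degrees=True).as_matrix()/' h.py; grep -n from_euler h.py; python3 -c "
import bench;print(bench.r.get_calibration('wrist'))"
```

```text
7:        s=s or r.sense(); T=np.eye(4); T[:3,:3]=R.from_euler('xyz',s["tcp_rot"],degrees=True).as_matrix(); T[:3,3]=s["tool_pos"]
10:    return c,f,np.array(c["position"]),R.from_euler("xyz",c["rotation"],degrees=True).as_matrix()
{'fovy': 63.59843913332618, 'cx': 278.5929160842228, 'cy': 210.19211686191866, 'k1': -0.041546484742095824, 'tool_from_camera': array([[ 1.03873357e-03,  9.64434163e-01,  2.64321141e-01,
         6.67621267e+01],
       [ 9.99999394e-01, -1.09827368e-03,  7.74804273e-05,
        -1.30812827e+00],
       [ 3.65021723e-04,  2.64320901e-01, -9.64434720e-01,
        -1.42473248e+02],
       [ 0.00000000e+00,  0.00000000e+00,  0.00000000e+00,
         1.00000000e+00]])}
```

View pics/top0.png

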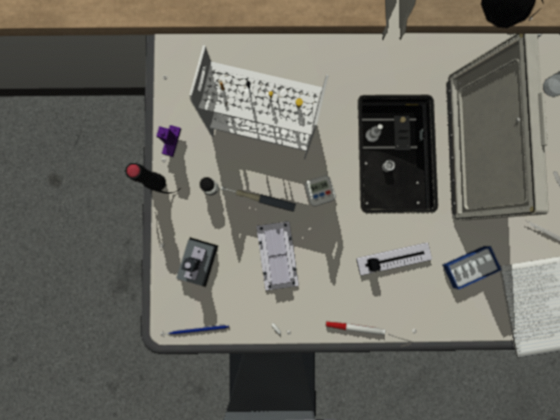

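View pics/scene0.png

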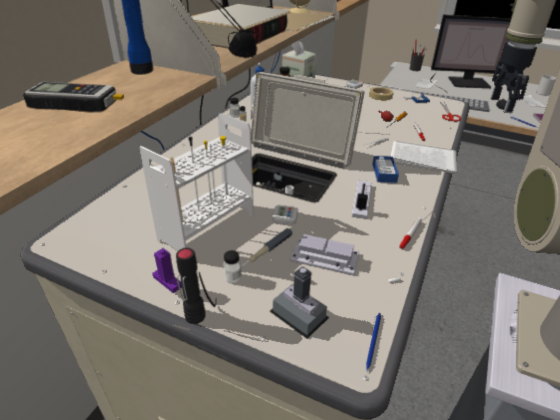

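The top view shows these possible gauges: the dark barrel on the grey stand at (195,262), a purple look-alike at (170,140), a flashlight at (140,172) and a bottle at (208,185). I choose the one on the stand. The holder is at (278,257), and the track is at (394,260) with its grip at (374,265).

```bash
python3 - <<'E'
from h import *
im=cv2.imread('pics/top0.png'); d=np.load('pics/top0.npy'); cm=cam("top")
a=cv2.resize(im[215:315,150:310],(800,500),interpolation=cv2.INTER_CUBIC)
cv2.imwrite('pics/crop1.png',a)
yy,xx=np.mgrid[0:420,0:560]; P=bydepth(cm,np.c_[xx.ravel(),yy.ravel()],d.ravel()).reshape(420,560,3)
np.save('P.npy',P)
def blob(n,x0,x1,y0,y1,z0,z1):
    m=np.zeros((420,560),bool); m[y0:y1,x0:x1]=1
    m&=(P[...,2]>z0)&(P[...,2]<z1)&(d>0)
    q=P[m]; 
    if len(q)<4: print(n,len(q));return
    rr=cv2.minAreaRect(q[:,:2].astype(np.float32)); print(n,len(q),q.mean(0).round(1),rr,'zmed',np.median(q[:,2]).round(1))
print('table z',np.median(P[300:315,240:260,2]))
blob('gauge barrel',170,225,235,290,95,140)
blob('base',170,225,235,290,44,60)
blob('stand top',170,225,235,290,25,42)
blob('bar',250,305,215,300,34,48)
blob('holder',250,305,215,300,10,48)
blob('track',350,437,235,285,7,20)
blob('grip',350,437,235,285,40,65)
E
```

```text
table z -0.7720252379741623
gauge barrel 175 [517.1 155.7 117.5] ((516.781494140625, 157.4672393798828), (24.522775650024414, 24.686349868774414), 70.89446258544922) zmed 118.8
base 243 [518.8 155.2  49.6] ((516.6217651367188, 157.46905517578125), (26.063945770263672, 70.36852264404297), 71.0105209350586) zmed 49.5
stand top 658 [518.5 157.3  35. ] ((517.4873046875, 160.55789184570312), (60.6163330078125, 90.68716430664062), 73.02330017089844) zmed 35.2
bar 981 [530.1 -24.2  39.3] ((530.309814453125, -24.224355697631836), (119.81085205078125, 41.790687561035156), 7.654477596282959) zmed 39.3
holder 1720 [531.2 -24.2  31. ] ((530.7780151367188, -24.15866470336914), (148.0430908203125, 77.46595764160156), 7.8659796714782715) zmed 37.4
track 1152 [ 522.4 -299.1   13.5] ((520.7923583984375, -293.919677734375), (40.53472137451172, 171.37393188476562), 11.483988761901855) zmed 13.5
grip 126 [ 509.8 -238.4   52.5] ((509.6302795410156, -239.4076690673828), (27.65065574645996, 19.967506408691406), 12.029792785644531) zmed 53.2
```

View pics/crop1.png

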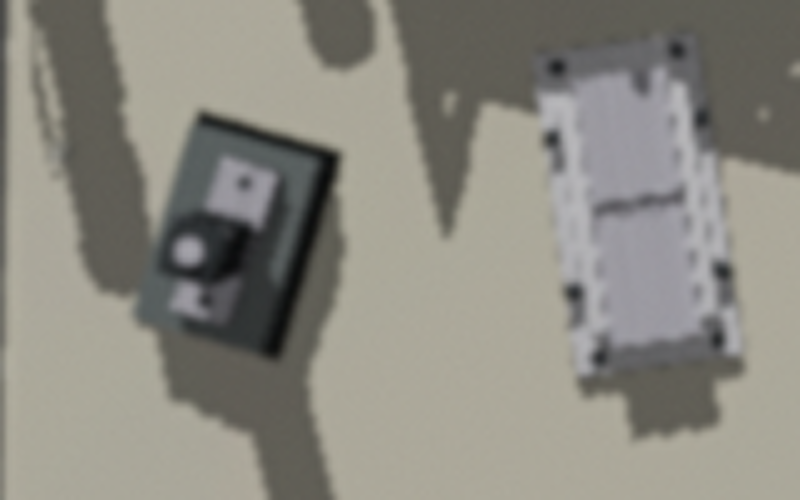

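The crop confirms the choice: a dark barrel with a light cap on a steel base, on the stand at crop (205,245), with the groove at crop (640,200). Next I'll look closely at the slider to find its scale direction, since it is on the way.

```bash
python3 -m inch '[0.0275,0.028,-0.005,0,0,-1.2,0,0.0275,0.028,-0.005,0,0,-1.2,0,0.0275,0.028,-0.005,0,0,-1.2,0,0.0275,0.028,-0.005,0,0,-1.2,0,0.0275,0.028,-0.005,0,0,-1.2,0,0.0275,0.028,-0.005,0,0,-1.2,0,0.0275,0.028,-0.005,0,0,-1.2,0,0.0275,0.028,-0.005,0,0,-1.2,0,0.0275,0.028,-0.005,0,0,-1.2,0,0.0275,0.028,-0.005,0,0,-1.2,0]'
python3 -m inch '[0,0,0,0,0,0,0,0,0,0,0,0,0,0,0,0,0,0,0,0,0]'
python3 - <<'E'
from h import *
cm,im,d=snap('wrist','w1')
E
```

```text
time: 1.1
tool_pos: [513.7, -269.3, 180.7]
tcp_rot: [-180.0, 0.0, 11.3]
ft_force: [0.3, -1.1, -0.0]
finger_gap: 85.5
time: 1.4
tool_pos: [512.4, -271.3, 181.1]
tcp_rot: [-180.0, 0.0, 11.4]
ft_force: [-0.0, -0.4, 0.0]
finger_gap: 85.8
```

View pics/w1.png

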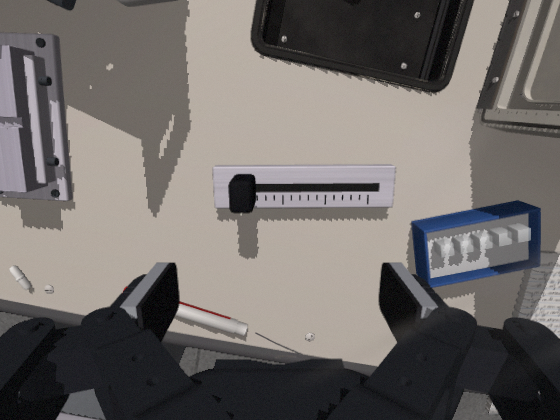

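The wrist view shows the track at (304,186), its grip at the left end (242,193), and long scale lines at x=283, 325 and 368. I'll enlarge it to look for any mark of the scale's start.

```bash
python3 - <<'E'
from h import *
im=cv2.imread('pics/w1.png')
cv2.imwrite('pics/w1c.png',cv2.resize(im[150:225,205:405],(800,300),interpolation=cv2.INTER_CUBIC))
E
```

```text
(no output)
```

View pics/w1c.png

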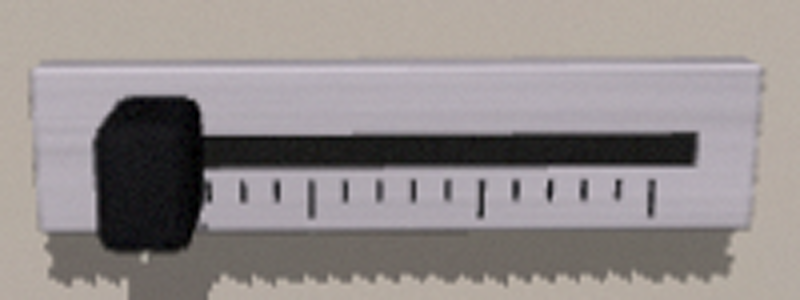

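The scale looks symmetric, with long lines at 0, 5, 10 and 15. The grip stands at the left end, so I take that as the start for now. On to the gauge.

```bash
python3 -m inch '[0.0005,0.043,0.005,0,0,6,0,0.0005,0.043,0.005,0,0,6,0,0.0005,0.043,0.005,0,0,6,0,0.0005,0.043,0.005,0,0,6,0,0.0005,0.043,0.005,0,0,6,0,0.0005,0.043,0.005,0,0,6,0,0.0005,0.043,0.005,0,0,6,0,0.0005,0.043,0.005,0,0,6,0,0.0005,0.043,0.005,0,0,6,0,0.0005,0.043,0.005,0,0,6,0]'
python3 -m inch '[0,0,0,0,0,0,0,0,0,0,0,0,0,0,0,0,0,0,0,0,0]'
cat > blobs.py <<'E'
from h import *
def blobs(cm,d,L):
    yy,xx=np.mgrid[0:420,0:560]; P=bydepth(cm,np.c_[xx.ravel(),yy.ravel()],d.ravel()).reshape(420,560,3)
    for n,x,y,rad,z0,z1 in L:
        m=(np.hypot(P[...,0]-x,P[...,1]-y)<rad)&(P[...,2]>z0)&(P[...,2]<z1)&(d>0)
        q=P[m]
        if len(q)<10: print(n,len(q));continue
        rr=cv2.minAreaRect(q[:,:2].astype(np.float32)); print(n,len(q),np.round(rr[0],1),np.round(rr[1],1),round(rr[2],1),'z',np.percentile(q[:,2],[5,50,95]).round(1))
    return P
E
python3 - <<'E'
from blobs import *
s=r.sense();print(s['tool_pos'],s['tcp_rot'])
cm,im,d=snap('wrist','w2')
P=blobs(cm,d,[('cap',517,157,20,121,135),('barrel',517,157,25,110,121),('base',517,157,45,44,60),('top',517,157,70,30,42)])
E
```

```text
time: 2.45
tool_pos: [518.1, 159.6, 232.0]
tcp_rot: [179.9, -0.0, 71.5]
ft_force: [1.3, -0.4, -0.8]
finger_gap: 85.4
time: 2.75
tool_pos: [518.1, 157.7, 231.2]
tcp_rot: [180.0, 0.0, 71.2]
ft_force: [0.5, -1.1, 0.1]
finger_gap: 85.4
[518.10870533 157.68551593 231.15471675] [1.79995562e+02 3.46159102e-02 7.12279019e+01]
cap 205 [517.2 160.3] [19.3 21.2] 68.8 z [121.2 124.7 125.7]
barrel 772 [516.2 159.3] [24.4 23.8] 71.2 z [114.6 119.6 120.7]
base 1264 [516.6 159.2] [25.8 70. ] 71.4 z [47.7 49.9 51.8]
top 2961 [516.9 161.7] [60.5 89.5] 73.3 z [34.6 35.9 37.3]
```

View pics/w2.png

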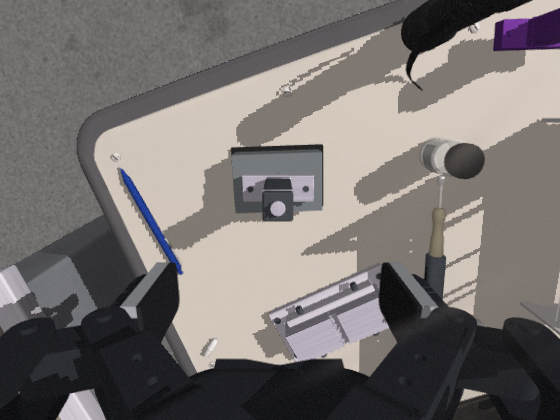

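Gauge found at about (516.5, 158.5): barrel top z≈120, underside ≈36, long axis at -18.8°, matching the top view. Going down to grip it high on the barrel, so the rising cap clears the gripper body.

```bash
python3 -m inch '[-0.0016,0.0008,-0.03,0,0,0,0,0,0,-0.03,0,0,0,0,0,0,-0.03,0,0,0,0,0,0,-0.025,0,0,0,0,0,0,-0.02,0,0,0,0,0,0,-0.012,0,0,0,0,0,0,-0.008,0,0,0,0,0,0,0,0,0,0,0,0,0,0,0,0,0,0]'
python3 -m inch '[0,0,0,0,0,0,100,0,0,0,0,0,0,180,0,0,0,0,0,0,255,0,0,0,0,0,0,255,0,0,0,0,0,0,255,0,0,0,0,0,0,255,0,0,0,0,0,0,255,0,0,0,0,0,0,255,0,0,0,0,0,0,255,0,0,0,0,0,0,255]' 70
python3 -m inch '[0,0,0,0,0,0,255,0,0,0.01,0,0,0,255,0,0,0.01,0,0,0,255,0,0,0,0,0,0,255,0,0,0,0,0,0,255]'
```

```text
time: 3.7
tool_pos: [517.1, 159.8, 77.2]
tcp_rot: [179.9, -0.0, 71.3]
ft_force: [-0.4, 0.6, 0.4]
finger_gap: 85.5
time: 4.7
tool_pos: [516.7, 160.1, 76.7]
tcp_rot: [180.0, -0.0, 71.4]
ft_force: [-0.6, -0.6, 5.4]
finger_gap: 23.3
time: 5.2
tool_pos: [516.4, 160.0, 96.4]
tcp_rot: [180.0, -0.0, 71.4]
ft_force: [0.1, 0.3, -6.3]
finger_gap: 22.8
```

```bash
python3 -m inch '[0,0,0.02,0,0,0,255,0,0,0.02,0,0,0,255,0.002,-0.032,0.014,0,0,3.3,255,0.002,-0.032,0,0,0,3.3,255,0.002,-0.032,0,0,0,3.3,255,0.002,-0.032,0,0,0,3.3,255,0.002,-0.032,0,0,0,3.3,255,0.002,-0.032,0,0,0,3.3,255,0.002,-0.032,0,0,0,3.3,255,0,-0.036,0,0,0,3.2,255]'
python3 -m inch '[0,0,0,0,0,0,255,0,0,0,0,0,0,255,0,0,0,0,0,0,255,0,0,0,0,0,0,255]'
python3 - <<'E'
from blobs import *
s=r.sense();print(s['tool_pos'],s['tcp_rot'],s['ft_force'])
cm,im,d=snap('wrist','w3')
P=blobs(cm,d,[('bar',530,-24,80,34,46),('holder',530,-24,100,10,46)])
np.save('P3.npy',P)
# groove: points below bar top in central part of the bar
u=np.array([np.cos(np.radians(7.8)),np.sin(np.radians(7.8))]);v=np.array([-u[1],u[0]])
for nm,Q in(('w',P),('top',np.load('P.npy'))):
    x=(Q[...,:2]-[530.8,-24.2])@u; y=(Q[...,:2]-[530.8,-24.2])@v
    m=(abs(x)<20)&(abs(y)<17)
    h,e=np.histogram(x[m],np.arange(-20,21,1)); 
    zz=[(int(a),round(float(np.percentile(Q[...,2][m&(x>=a)&(x<a+1)],10)),1)) for a in np.arange(-14,14) if (m&(x>=a)&(x<a+1)).any()]
    print(nm,zz)
    g=m&(Q[...,2]<36.5)&(Q[...,2]>20); print(g.sum(), x[g].mean() if g.any() else 0, np.percentile(x[g],[3,97]) if g.any() else 0)
E
```

```text
time: 6.2
tool_pos: [530.0, -100.9, 149.6]
tcp_rot: [-180.0, -0.0, 97.8]
ft_force: [0.6, -0.5, -4.4]
finger_gap: 23.5
time: 6.6
tool_pos: [530.2, -98.9, 150.0]
tcp_rot: [-180.0, -0.0, 97.7]
ft_force: [-0.0, 0.3, -5.6]
finger_gap: 22.9
[530.23206367 -98.92262185 149.98773641] [-1.79974246e+02 -2.92663516e-02  9.77188934e+01] [-0.0341703   0.34040721 -5.56446232]
bar 10039 [530.  -22.9] [120.6  41.9] 7.9 z [35.7 39.8 41. ]
holder 15669 [530.4 -22.8] [148.8  77.4] 7.7 z [10.4 39.2 40.9]
w [(-14, 39.2), (-13, 38.8), (-12, 292.5), (-11, 38.9), (-10, 39.0), (-9, 38.8), (-8, 39.0), (-7, 39.0), (-6, 39.1), (-5, 34.2), (-4, 34.1), (-3, 34.0), (-2, 34.1), (-1, 34.3), (0, 34.2), (1, 34.1), (2, 34.1), (3, 34.6), (4, 38.9), (5, 39.0), (6, 38.8), (7, 39.0), (8, 39.0), (9, 39.0), (10, 39.0), (11, 39.1), (12, 39.1), (13, 39.1)]
520 -0.5824666357013745 [-4.2719635   3.15294316]
top [(-14, 37.6), (-13, 37.7), (-12, 37.4), (-11, 37.4), (-10, 37.8), (-9, 37.1), (-8, 37.2), (-7, 38.9), (-6, 37.8), (-5, 32.3), (-4, 31.5), (-3, 30.6), (-2, 32.4), (-1, 31.7), (0, 32.8), (1, 33.2), (2, 32.5), (3, 34.7), (4, 38.4), (5, 38.0), (6, 39.4), (7, 37.6), (8, 37.0), (9, 37.5), (10, 38.8), (11, 37.3), (12, 37.6), (13, 37.0)]
55 -0.5322751272230043 [-9.14162928 12.36178377]
```

View pics/w3.png

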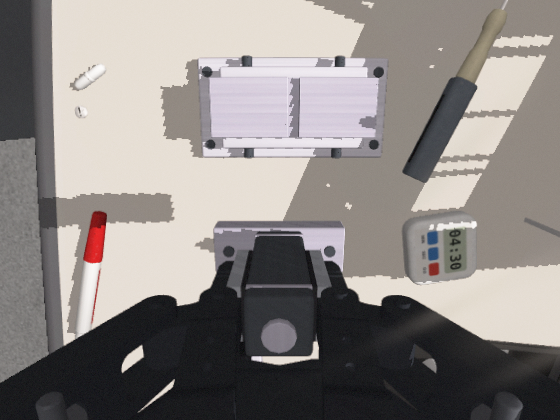

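The wrist view shows the groove at (294,106), about 5 mm deep by depth reading. The held gauge base runs from x=214 to 344 at row 235. I'll locate the base with the same camera, so the correction is purely relative.

```bash
python3 - <<'E'
from h import *
P=np.load('P3.npy'); d=np.load('pics/w3.npy')
A=P[218:275,205:352].reshape(-1,3)
m=(A[:,2]>108)&(A[:,2]<140)&(np.hypot(A[:,0]-530,A[:,1]+99)<50); q=A[m]
print(np.percentile(q[:,2],[5,50,95]))
z=np.median(q[:,2]); q=q[abs(q[:,2]-z)<3]
rr=cv2.minAreaRect(q[:,:2].astype(np.float32)); print('base',len(q),rr)
u=np.array([np.cos(np.radians(7.8)),np.sin(np.radians(7.8))]);v=np.array([-u[1],u[0]])
c=np.array([530.23,-98.92]); x=(q[:,:2]-c)@u; y=(q[:,:2]-c)@v
print('base along u rel TCP',np.percentile(x,[.5,99.5]),x.min(),x.max(),'v',y.min(),y.max())
o=np.array([530.8,-24.2])
for lo in(-15,0):
  X=(P[...,:2]-o)@u;Y=(P[...,:2]-o)@v
  g=(abs(X)<9)&(Y>lo)&(Y<lo+15)&(P[...,2]<37)&(P[...,2]>20); print(lo,g.sum(),X[g].mean(),X[g].min(),X[g].max())
gx=-0.58; print('TCP->groove shift', o+u*gx+v*1.3-c)
E
```

```text
[112.77523065 122.98857161 134.24881899]
base 2800 ((529.8204956054688, -99.24031829833984), (70.22969818115234, 25.709217071533203), 7.823294639587402)
base along u rel TCP [-35.23776114  34.32065082] -35.567266491306086 34.668516616234406 v -13.102221291728089 12.605243731213033
-15 230 -0.5211933327861995 -4.2532823282500845 3.2710732802057723
0 231 -0.6107963991859762 -4.320442944153333 3.1338905131220796
TCP->groove shift [-0.18106399 75.92925716]
```

```bash
python3 -m inch '[0.0003,0.025,0,0,0,0,255,0,0.025,0,0,0,0,255,0,0.0167,-0.005,0,0,0,255,0,0.0095,-0.01,0,0,0,255,0,0,-0.015,0,0,0,255,0,0,-0.015,0,0,0,255,0,0,0,0,0,0,255,0,0,0,0,0,0,255,0,0,0,0,0,0,255,0,0,0,0,0,0,255]'
python3 -c "
from h import *
s=r.sense();print(s['time'],s['tool_pos'],s['tcp_rot'],s['ft_force'])"
```

```text
time: 7.65
tool_pos: [531.3, -24.3, 106.1]
tcp_rot: [179.9, 0.0, 97.6]
ft_force: [0.3, -0.8, -4.7]
finger_gap: 23.2
7.65 [531.34265932 -24.27307042 106.13793798] [1.79919375e+02 2.41026699e-02 9.76316548e+01] [ 0.33127799 -0.77182326 -4.66634138]
```

```bash
cat > avg.py <<'E'
from h import *
A=[]
for i in range(8):
    s=r.sense(); A.append(np.r_[s['tool_pos'],s['tcp_rot'][2],s['ft_force']]); r.snapshot('top')
print(s['time'],np.mean(A,0).round(2),np.std(A,0).round(2))
E
python3 avg.py; python3 - <<'E'
from blobs import *
cm,im,d=snap('wrist','w4')
blobs(cm,d,[('bar',530,-23,80,35,44),('base',530,-23,42,75,83),('holder',530,-23,100,10,46)])
cm,im,d=snap('top','t4')
blobs(cm,d,[('bar',530,-23,80,35,44),('base',530,-23,42,75,83)])
E
```

```text
8.0 [ 5.3105e+02 -2.4010e+01  1.0583e+02  9.7650e+01 -4.0000e-02 -2.4000e-01
 -5.1500e+00] [0.2  0.16 0.24 0.01 0.47 0.6  0.62]
bar 6919 [529.8 -22.9] [121.1  42.3] 7.8 z [38.  39.8 40.9]
base 2881 [530.4 -24.2] [70.3 26.1] 7.4 z [76.8 78.5 80.3]
holder 12674 [530.4 -22.6] [148.6  76.8] 7.7 z [10.3 38.7 40.7]
bar 9
base 0
```

Relative to the bar in the same wrist picture, the base is within 0.25 mm of the groove centre and within 0.4° in yaw. Lowering it now.

```bash
python3 -m inch '[0,0,-0.004,0,0,0,255,0,0,-0.002,0,0,0,255,0,0,-0.002,0,0,0,255,0,0,0,0,0,0,255,0,0,0,0,0,0,255]'; python3 avg.py
python3 -m inch '[0,0,-0.002,0,0,0,255,0,0,-0.002,0,0,0,255,0,0,-0.002,0,0,0,255,0,0,0,0,0,0,255,0,0,0,0,0,0,255]'; python3 avg.py
```

```text
time: 8.65
tool_pos: [530.6, -23.8, 97.1]
tcp_rot: [-180.0, -0.0, 97.7]
ft_force: [-0.2, 0.0, -5.2]
finger_gap: 23.0
9.0 [ 5.3074e+02 -2.3800e+01  9.7370e+01  9.7660e+01  2.1000e-01 -3.0000e-01
 -5.3500e+00] [0.07 0.01 0.1  0.   0.47 0.34 0.42]
time: 9.55
tool_pos: [531.0, -23.8, 91.5]
tcp_rot: [180.0, 0.0, 97.7]
ft_force: [0.2, -0.6, -2.1]
finger_gap: 23.1
9.9 [ 5.3092e+02 -2.3830e+01  9.1500e+01  9.7670e+01  5.2000e-01 -4.8000e-01
 -1.9200e+00] [0.03 0.02 0.02 0.   0.46 0.28 0.62]
```

```bash
python3 -m inch '[0,0,-0.002,0,0,0,255,0,0,-0.002,0,0,0,255,0,0,-0.002,0,0,0,255,0,0,-0.002,0,0,0,255,0,0,0,0,0,0,255,0,0,0,0,0,0,255]'; python3 avg.py
python3 -m inch '[0,0,-0.0005,0,0,0,255,0,0,0,0,0,0,255]'
python3 -m inch '[0,0,-0.0005,0,0,0,255,0,0,0,0,0,0,255]'
python3 - <<'E'
from blobs import *
cm,im,d=snap('wrist','w5')
P=blobs(cm,d,[('bar',530,-23,80,36,42),('base',530,-23,42,50,63),('barrel',530,-23,25,118,126),('barrelcap',530,-23,25,128,160)])
q=P[...,2][(np.hypot(P[...,0]-530,P[...,1]+23)<20)&(P[...,2]>100)]; print(np.histogram(q,np.arange(100,160,3)))
E
```

```text
time: 10.55
tool_pos: [530.5, -23.8, 83.1]
tcp_rot: [-180.0, -0.0, 97.7]
ft_force: [0.8, -0.6, -2.3]
finger_gap: 22.9
10.9 [ 5.3054e+02 -2.3790e+01  8.3230e+01  9.7660e+01  7.2000e-01 -4.4000e-01
 -1.7100e+00] [0.02 0.01 0.04 0.   0.59 0.15 0.3 ]
time: 11.15
tool_pos: [530.6, -23.8, 82.7]
tcp_rot: [-180.0, -0.0, 97.7]
ft_force: [0.5, -0.3, -1.5]
finger_gap: 23.0
time: 11.35
tool_pos: [530.6, -23.8, 82.2]
tcp_rot: [-180.0, -0.0, 97.7]
ft_force: [-0.4, 0.2, -0.4]
finger_gap: 23.0
bar 7448 [530.1 -22.9] [120.6  42.5] 7.8 z [38.6 39.8 40.8]
base 3077 [530.2 -24.3] [70.5 26.2] 7.6 z [52.  55.3 57.5]
barrel 4789 [529.8 -22.8] [43.1 28.2] 7.0 z [119.  124.8 125.8]
barrelcap 5364 [529.2 -17.7] [43.8 26.1] 7.6 z [129.2 149.6 159.3]
(array([ 265,  291,  312,  327,  374,  328,  776,  628, 3497,  341,  200,
        219,  157,  148,  498,   30,   26,   23,  403]), array([100, 103, 106, 109, 112, 115, 118, 121, 124, 127, 130, 133, 136,
       139, 142, 145, 148, 151, 154, 157]))
```

The cap has risen only about 13.5 mm, so the pin is in the groove (on the bar beside it, it would be about 19 mm). Base is about 0.8 mm above the bar. Pressing gradually: contact force ≈ ft_z + 5.3.

```bash
for i in 1 2 3; do python3 -m inch '[0,0,-0.0005,0,0,0,255,0,0,0,0,0,0,255]' | sed -n '1,2p;4p'; done; python3 avg.py
```

```text
time: 11.6
tool_pos: [530.6, -23.8, 81.7]
ft_force: [0.6, -0.1, -2.1]
time: 11.8
tool_pos: [530.6, -23.8, 81.2]
ft_force: [0.5, 0.6, -1.2]
time: 12.0
tool_pos: [530.7, -23.8, 80.8]
ft_force: [-0.4, 0.8, -1.1]
12.35 [ 5.3068e+02 -2.3790e+01  8.0790e+01  9.7670e+01 -7.0000e-02 -1.2000e-01
 -6.7000e-01] [0.02 0.01 0.01 0.   0.38 0.49 0.39]
```

```bash
python3 -m inch '[0,0,-0.0003,0,0,0,255,0,0,0,0,0,0,255]' | sed -n '1,2p;4p'; python3 -m inch '[0,0,-0.0003,0,0,0,255,0,0,0,0,0,0,255]' | sed -n '1,2p;4p'; python3 -m inch '[0,0,-0.0003,0,0,0,255,0,0,0,0,0,0,255]' | sed -n '1,2p;4p'; 
```

```text
time: 12.6
tool_pos: [530.7, -23.8, 80.8]
ft_force: [-0.8, 0.6, 2.9]
time: 12.8
tool_pos: [530.8, -23.8, 80.7]
ft_force: [-3.3, 0.0, 5.9]
time: 13.0
tool_pos: [530.8, -23.8, 80.7]
ft_force: [-5.0, 0.7, 9.0]
```

```bash
python3 avg.py; python3 -m inch '[0,0,-0.0001,0,0,0,255,0,0,0,0,0,0,255,0,0,0,0,0,0,255,0,0,0,0,0,0,255,0,0,0,0,0,0,255,0,0,0,0,0,0,255,0,0,0,0,0,0,255,0,0,0,0,0,0,255,0,0,0,0,0,0,255,0,0,0,0,0,0,255]'; python3 avg.py
python3 - <<'E'
from blobs import *
cm,im,d=snap('wrist','w6')
P=blobs(cm,d,[('bar',530,-23,80,36,42),('base',530,-23,42,50,60)])
q=P[...,2][(np.hypot(P[...,0]-530,P[...,1]+23)<20)&(P[...,2]>100)]; print(np.histogram(q,np.arange(118,160,2)))
E
```

```text
13.35 [ 5.3079e+02 -2.3810e+01  8.0730e+01  9.7670e+01 -4.4800e+00  4.2000e-01
  8.3500e+00] [0.02 0.01 0.01 0.   0.55 0.44 0.38]
time: 14.4
tool_pos: [530.8, -23.8, 80.7]
tcp_rot: [180.0, 0.0, 97.7]
ft_force: [-4.9, 0.3, 8.4]
finger_gap: 23.3
14.75 [ 5.3078e+02 -2.3810e+01  8.0720e+01  9.7670e+01 -4.7900e+00 -1.0000e-02
  8.9600e+00] [0.01 0.01 0.01 0.   0.62 0.45 0.43]
bar 7626 [530.  -22.9] [120.4  42.3] 7.7 z [38.6 39.9 41. ]
base 2948 [530.3 -24.2] [70.2 26.2] 7.7 z [51.9 53.8 55.7]
(array([ 442,  339, 2627, 1218,  241,  137,  141,  153,  159,  113,   22,
        107,  359,   40,   13,   20,   13,  110,  419,  331]), array([118, 120, 122, 124, 126, 128, 130, 132, 134, 136, 138, 140, 142,
       144, 146, 148, 150, 152, 154, 156, 158]))
```

```bash
python3 -m inch '[0,0,0.0005,0,0,0,255,0,0,0,0,0,0,180,0,0,0,0,0,0,100,0,0,0,0,0,0,0,0,0,0,0,0,0,0,0,0,0,0,0,0,0,0,0,0,0,0,0,0,0,0,0,0,0,0,0]'
python3 -m inch '[0,0,0.015,0,0,0,0,0,0,0.03,0,0,0,0,0,0,0.03,0,0,0,0,0,0,0.03,0,0,0,0,0,0,0.03,0,0,0,0,0,0,0.015,0,0,0,0,0,0,0,0,0,0,0,0,0,0,0,0,0,0,0,0,0,0,0,0,0]'
python3 - <<'E'
from blobs import *
cm,im,d=snap('wrist','w7')
P=blobs(cm,d,[('bar',530,-23,80,36,42),('base',530,-23,42,50,60),('barrel',530,-23,20,120,128),('cap',530,-23,20,135,150)])
cap=np.hypot(P[...,0]-530,P[...,1]+23)<5; q=P[...,2][cap]; q=q[q>135]; print('cap',len(q),np.percentile(q,[10,50,90]))
np.save('P7.npy',P)
E
```

```text
time: 15.65
tool_pos: [530.7, -23.8, 80.3]
tcp_rot: [-180.0, -0.0, 97.7]
ft_force: [1.0, 0.1, 0.1]
finger_gap: 85.4
time: 16.55
tool_pos: [529.6, -23.7, 228.2]
tcp_rot: [-179.8, -0.1, 97.7]
ft_force: [-0.0, -0.6, -0.7]
finger_gap: 85.5
bar 2817 [529.9 -23.1] [120.3  42.3] 7.8 z [38.6 39.9 41.1]
base 1251 [530.4 -24.4] [70.1 25.7] 7.8 z [52.3 53.9 55.5]
barrel 753 [530.4 -24.2] [23.9 23.5] 8.3 z [121.7 123.6 124.9]
cap 213 [530.3 -24.4] [11.3 11.3] 53.0 z [142.  143.3 144.3]
cap 146 [142.25252564 143.31776081 144.03580875]
```

View pics/w7.png

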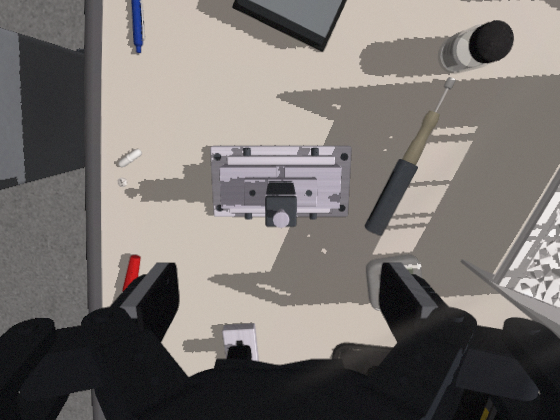

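The picture shows the gauge standing free and square on the bar, with barrel and cap at (281,205). Comparing the cap rise with the free state in w2:

```bash
python3 - <<'E'
from blobs import *
import cv2
yy,xx=np.mgrid[0:420,0:560]
P7=np.load('P7.npy'); d=np.load('pics/w2.npy')
T=np.eye(4);T[:3,:3]=R.from_euler('xyz',[179.99,0.03,71.23],degrees=True).as_matrix();T[:3,3]=[518.1,157.69,231.15]
c=r.get_calibration('wrist');T=T@np.array(c['tool_from_camera']);f=210/np.tan(np.radians(c['fovy'])/2)
P2=bydepth((c,f,T[:3,3],T[:3,:3]),np.c_[xx.ravel(),yy.ravel()],d.ravel()).reshape(420,560,3)
for n,P,x,y,zb,zc in(('free',P2,516.7,159.3,(116,122.5),(122.5,130)),('seated',P7,530.4,-24.3,(120,127),(138,150))):
    rr=np.hypot(P[...,0]-x,P[...,1]-y);z=P[...,2]
    b=z[(rr>7)&(rr<11.5)&(z>zb[0])&(z<zb[1])]; k=z[(rr<4.5)&(z>zc[0])&(z<zc[1])]
    print(n,len(b),len(k),np.median(b),b.mean(),np.median(k),k.mean(),'diff',np.median(k)-np.median(b))
P3=np.load('P3.npy');u=np.array([np.cos(np.radians(7.8)),np.sin(np.radians(7.8))]);v=np.array([-u[1],u[0]])
X=(P3[...,:2]-[530.8,-24.2])@u+.55;Y=(P3[...,:2]-[530.8,-24.2])@v-1.3
g=(abs(X)<2.5)&(abs(Y)<15);b=(abs(X)>7)&(abs(X)<20)&(abs(Y)<15)
print('groove depth',np.median(P3[...,2][b])-np.median(P3[...,2][g]))
E
```

```text
free 415 106 119.87196815168795 119.85550696265558 124.8351467721663 124.864513934022 diff 4.963178620478345
seated 344 120 123.75767109570857 123.78909432241743 143.29148158038566 143.27568675157846 diff 19.53381048467709
groove depth 5.544607401703175
```

Depth comes to 5.43 mm from the cap rise and 5.54 mm from the groove in the depth picture, so ≈5.45 mm, giving slider value 0.0436. Now to the slider.

```bash
python3 -m inch '[-0.002,-0.0216,0,0,0,-8.5,0,-0.002,-0.0216,0,0,0,-8.5,0,-0.002,-0.0216,0,0,0,-8.5,0,-0.002,-0.0216,0,0,0,-8.5,0,-0.002,-0.0216,0,0,0,-8.5,0,-0.002,-0.0216,0,0,0,-8.5,0,-0.002,-0.0216,-0.01,0,0,-8.5,0,-0.002,-0.0216,-0.015,0,0,-8.5,0,-0.002,-0.0216,-0.015,0,0,-8.5,0,-0.002,-0.0216,-0.01,0,0,-8.5,0]'
python3 -m inch '[0,0,0,0,0,-1.2,0,0,0,0,0,0,0,0,0,0,0,0,0,0,0,0,0,0,0,0,0,0]'; python3 avg.py
python3 - <<'E'
from blobs import *
cm,im,d=snap('wrist','w8')
blobs(cm,d,[('grip',510,-239,40,45,62),('track',521,-294,100,8,20)])
E
```

```text
time: 17.6
tool_pos: [509.3, -240.0, 177.3]
tcp_rot: [-179.8, 0.2, 12.3]
ft_force: [0.5, 0.5, 0.5]
finger_gap: 85.3
time: 18.0
tool_pos: [511.1, -239.1, 180.7]
tcp_rot: [180.0, -0.0, 11.6]
ft_force: [0.3, -0.8, 0.2]
finger_gap: 85.5
18.35 [ 5.1099e+02 -2.3936e+02  1.8069e+02  1.1550e+01  1.2000e-01 -3.0000e-01
  1.3000e-01] [0.1  0.18 0.11 0.04 0.21 0.37 0.46]
grip 791 [ 508.7 -238.7] [28.9 19.2] 11.6 z [50.6 53.9 55.2]
track 6812 [ 520.2 -292.4] [ 40.5 170.3] 11.9 z [12.4 13.8 15.1]
```

```bash
python3 -m inch '[-0.002,0,-0.035,0,0,0,0,0,0,-0.035,0,0,0,0,0,0,-0.035,0,0,0,0,0,0,-0.025,0,0,0,0,0,0,-0.015,0,0,0,0,0,0,-0.006,0,0,0,0,0,0,0,0,0,0,0,0,0,0,0,0,0,60]' 25
python3 -m inch '[0,0,0,0,0,0,130,0,0,0,0,0,0,200,0,0,0,0,0,0,255,0,0,0,0,0,0,255,0,0,0,0,0,0,255,0,0,0,0,0,0,255,0,0,0,0,0,0,255,0,0,0,0,0,0,255]' 25
```

```text
time: 19.25
tool_pos: [509.8, -240.4, 30.8]
tcp_rot: [179.9, -0.1, 11.5]
ft_force: [0.6, 0.4, 0.0]
finger_gap: 73.3
time: 20.05
tool_pos: [509.0, -240.0, 30.0]
tcp_rot: [180.0, -0.0, 11.5]
ft_force: [-2.3, 0.3, 6.0]
finger_gap: 19.6
```

```bash
python3 -m inch '[0.0013,-0.0064,0,0,0,0,255,0.0013,-0.0064,0,0,0,0,255,0.0013,-0.0064,0,0,0,0,255,0.0013,-0.0064,0,0,0,0,255,0.0013,-0.0064,0,0,0,0,255,0.0013,-0.0062,0,0,0,0,255,0,0,0,0,0,0,255,0,0,0,0,0,0,255,0,0,0,0,0,0,255]'
python3 -m inch '[0,0,0,0,0,0,180,0,0,0,0,0,0,100,0,0,0,0,0,0,0,0,0,0,0,0,0,0,0,0,0,0,0,0,0,0,0,0,0,0,0,0]'
python3 -m inch '[0,0,0.015,0,0,0,0,0,0,0.03,0,0,0,0,0,0,0.03,0,0,0,0,0,0,0.03,0,0,0,0,0,0,0.03,0,0,0,0,0,0,0.015,0,0,0,0,0,0,0,0,0,0,0,0,0,0,0,0,0,0,0,0,0,0,0,0,0]'
python3 - <<'E'
from blobs import *
cm,im,d=snap('wrist','w9')
blobs(cm,d,[('grip',517,-278,40,45,62),('track',521,-294,100,8,20)])
cv2.imwrite('pics/w9c.png',cv2.resize(im[120:270,180:430,::-1],(800,480),interpolation=cv2.INTER_CUBIC))
cm,im,d=snap('top','t9')
blobs(cm,d,[('grip',517,-278,40,45,62),('track',521,-294,100,8,20),('base',530,-23,42,48,60),('barrel',530,-23,25,112,128),('cap',530,-23,20,135,150)])
E
```

```text
time: 20.95
tool_pos: [517.0, -278.4, 30.0]
tcp_rot: [179.9, -0.1, 11.5]
ft_force: [-0.2, -1.1, 5.2]
finger_gap: 19.7
time: 21.55
tool_pos: [516.4, -277.9, 29.2]
tcp_rot: [-180.0, 0.0, 11.5]
ft_force: [0.1, 0.7, -0.9]
finger_gap: 85.2
time: 22.45
tool_pos: [515.4, -277.3, 177.0]
tcp_rot: [-179.9, 0.1, 11.5]
ft_force: [-0.5, 0.5, 0.2]
finger_gap: 84.9
grip 802 [ 516.4 -277.1] [29.3 18.9] 11.7 z [50.7 53.9 55.2]
track 7062 [ 520.4 -292.4] [ 40.2 170.7] 11.8 z [12.4 13.9 15.1]
grip 101 [ 518.7 -278. ] [25.  19.6] 14.8 z [48.  53.1 56.1]
track 920 [ 520.8 -293.7] [ 40.3 170.7] 11.9 z [10.5 13.5 16.4]
base 232 [530.8 -25.9] [69.9 25.8] 7.6 z [50.6 53.4 56.1]
barrel 115 [530.6 -25.8] [24.5 24.3] 7.7 z [119.7 123.  125.8]
cap 29 [531.1 -25.2] [9.9 9.8] 89.6 z [141.  142.7 144.6]
```

View pics/w9c.png

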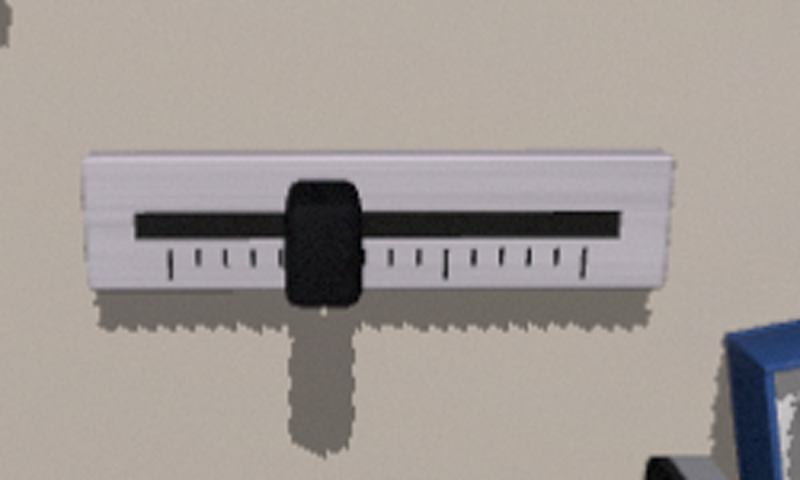

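The picture shows the slider pointer at crop (324,310), about 5.5 divisions from the left end line at (170,265). The gauge still stands upright and square on the bar. Handing in.

```bash
python3 -c "
from bench import r
s=r.sense();print(s['time'],s['ft_force'],s['finger_gap']);print(r.hand_in())"
```

```text
22.55 [ 0.09749446 -0.01375055 -0.10863021] 85.47813815620385
the job is handed in; nothing more can be done
None
```

I seated the gauge across the groove, pressed it there with about 14 N for over a second and left it standing, then set the slider to about 5.5 divisions. I handed in at 22.6 s. The slider's direction is an assumption (last point).

- **Gauge:** the last checks show it flat and square on the bar. Its underside is about 40 mm above the holder's origin, its yaw is within 0.3° of the holder's, and it stands within about 2 mm of the holder's middle. The hand is clear of everything.
- **Pressing force:** about 14 N is the wrist reading plus the gauge's weight. It also showed a sideways force of about 5 N, gone after release.
- **Depth:** the cap's rise gave 5.43 mm and the groove in the depth picture gave 5.54 mm. I took 5.45 mm, so the slider's target was 0.0436.
- **Slider:** the wrist camera put it at about 0.044, or 5.5 divisions. The top view agreed within 2 mm.
- **Not confirmed:** the scale is symmetric and nothing marks its zero end. I took the end nearest the slider's starting position as the start of the scale. If that is wrong, the slider is at about 9.5 divisions instead.

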